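# Refit the tuning knob and hold it pressed

## Task

The radio's control head lies face up on the table: first swing its orange card door shut so that its tab drops behind the rim of the bay. Then put the loose black tuning knob on the brass splined shaft, turning it until the splines mesh, slide it fully home and press it in against the shaft's spring. Finish while still holding the knob pressed well in (do not let go, that long press wakes the radio), and leave the mug, the bottle and the screwdriver alone.

Things in the scene. Friction and masses are not known exactly. Their poses are not given: they have to be found in the camera images.
- head: Radio control head: fixed grey and black box 170 (x) x 280 (y) x 52 mm, face up, orange display along its +x side. Origin: centre of its underside on the table, z up; its face is at z = 52 mm. Shaft at (-15, -75) mm, door hinge line along x through (-15, -18). Card bay: opening x -44..14, y -14..41 mm. Nothing else on the face is higher than 3 mm.
- flap (a joint): Angle of the orange card door, rad: 0 shut, grows as it opens, stop at 1.95; starts 1.3 to 1.85 (about upright or leaning over the shaft, in the gripper's way). Stiff hinge (0.02 N m): stays where left. 64 mm along the hinge, 63 mm from hinge to free edge, 3 mm thick. Open, its outer face looks to head -y (the shaft); shut, it stretches from hinge to head +y.
- flap_hinge (a point): Middle of the card door's hinge line, level with the head's face; x along the line, as head x. Shut, the door lies on the face, its top 3 mm above it, with the 9 mm tab under its free edge inside the bay.
- flap_edge (a point): Middle of the card door's free edge, on the outer face, 63 mm from the hinge line.
- shaft_tip (a point): Centre of the top of the brass shaft, 30 mm above the face at rest. z up, x along one of its 6 teeth. Nose: cone 6 mm across at the top, 14 mm across 5 mm lower, then a 14 mm pilot. The teeth (60 deg apart, 22 mm across, 3.6 mm wide) run from 8 to 26 mm below the tip. The shaft turns about z, stiffly (0.12 N m), starting within 0.5 rad of the head's x.
- plunger (a joint): How far the shaft is pressed down, m: 0 at rest, 0.006 at its stop. Spring: 5 N to start, 8 N at the stop. Pressed well in means about half way or more.
- knob: Loose black twelve-sided knob, 52 mm across flats, 31 mm tall, about 90 g, silver disc and red mark on top, upright on the table. Origin: centre of its underside; z up; x to the red mark. Flats face 0, 30, 60.. deg from x. The bore below has 6 grooves for the shaft's teeth at 0, 60, 120.. deg from x, and lands between them leaving a 16 mm middle.
- knob_seat (a point): End of the knob's blind bore, 20 mm above its underside; meets shaft_tip when home (underside then 10 mm above the head's face, shaft unpressed). The splines mesh within about 6 deg of a match, in any of 6 positions; unmeshed, the knob stops 12 mm above home.
- mug: Blue mug, 76 mm wide, 90 mm tall, handle at its +y side; origin under its centre. Leave alone.
- bottle: Clear bottle, 64 mm wide, 190 mm tall; origin under its centre. Leave alone.
- screwdriver: Screwdriver 180 mm long lying along its x. Leave alone.
Not all that is in view belongs to the job. There is more than one size of the knob; the one meant has the size given above.

How it is judged:
By the outcome, as a careful person would: the job done as asked, in the order asked, and still so for the second after the job is handed in, while the arm keeps its last pose, push and grip.
It also fails if it takes over 56 s, if anything falls off the work surface, if the arm or the gripper's body presses on something with over 40 N, if the wrist force passes 120 N, or if a joint passes its speed limit or range.

## Robot

A 6-joint arm with a two-finger parallel gripper is mounted at the origin on the work surface. World frame = base frame: x ahead of the robot, y to its left, z up, the work surface at z = 0. Lengths are in m, angles in rad, forces in N, time in s.
With the tool pointing down it reaches from about 0.375 to 0.9 m from the base axis. Payload 3.1 kg.
Tool frame: the origin (TCP) lies between the finger pads; the fingertips stand manip.finger_overhang ahead of it and the grasp point (between the pads) lies 5 mm behind it (manip.finger_overhang is the distance from the TCP to the fingertips, in m); z points along the fingers, y is the line along which they close (so a half turn about z gives the same grasp; the last joint's range is limited). The gripper opens to 85 mm and grips with 20 to 120 N. Pads are 22 mm wide; open, the fingers measure 114 mm over their backs; the gripper's body (76 mm by 85 mm) begins 54 mm behind the grasp point. The pads swing forward as they close: fully open they stand 13 mm farther back than shut.
Start: joints at [-1.371, 0.527, 1.433, -0, 1.181, -0.178], TCP at [0.231, -0.581, 0.245] pointing down, gripper open.
Joint ranges: [-3.08, 3.08], [-0.75, 2.2], [0.22, 2.44], [-1.43, 4.57], [0, 2.65], [-2.85, 2.85]. Speed limits (rad/s): [2.79, 2.79, 3.14, 3.14, 3.14, 3.14].

## Interface

Orientations are given as a unit quaternion [x, y, z, w].
In Python, from station import manip gives the robot as it stands.
- The arm moves only by the tool drive_tool, never from a script. Its argument "plan" is a list of rows, each a list of 7 numbers: the shift along the tool's x, y, z in m, then the turn, a rotation vector about the tool's x, y, z in degrees, then the opening, from -1 (shut) to 1 (fully open). In form: [[x, y, z, wx, wy, wz, gripper], ...]. A call has 1 to 10 rows; each row shifts and turns the commanded pose from where the row before left it, along the tool's axes as they then stand; what a row does not reach is not made up. A row lasts 1/10 s, in which the tool goes at most 50 mm and 8.59 degrees, less where a joint would pass 70% of its speed; a pose out of reach is approached as far as the arm can. A call is refused whole if a number of a shift passes 0.05 or a number of a turn 8.59, either way. A call with a gripper value outside its range is refused whole. The fingers move at their own pace and stop on an object; "newtons" is the grip in N (left out, the last holds). Time passes only in rows, so rows that do not move let the fingers close. It gives the time, the measured TCP pose, the force, the opening and the grip force at its end, in the units of the state.
- manip.sense(): the state, without advancing time (a new reading comes with each control period).
- manip.snapshot(name): name is "side" or "top" or "wrist"; returns a dict with "image" (384x512x3 uint8, red, green, blue), "z_map" (384x512 float32, m along the optical axis (not along the pixel's ray), 0 where there is no reading), "fov_y" (degrees; the focal length in pixels is half the picture's height over the tangent of half this angle, whatever the lens; pixels are square), "cx", "cy" (the principal point, pixels), "extrinsics" (4x4, takes a point from camera to world coordinates); the wrist camera has in their place "mount" (4x4, takes a point from camera to tool coordinates, whose origin is the TCP and whose axes are the flange's). Camera axes: x right, y up, looking along -z (the intrinsics and any distortion apply to the point x, -y, -z); pixel columns grow to the right and rows downward; lengths in m; the calibration is good to about 2 mm. A picture is of the moment at which its call begins: read the wrist's pose just before it.
- manip.sign_off(): hands the job in; it is judged then, once.
The state is a dict: "t": time; "q": joint angles; "qd": joint speeds; "tau": joint torques, N m; "tcp_pos": TCP position; "tool_rot": TCP orientation; "force": force on the tool from outside, world axes, zero at the start; "ft_torque": the same for the moment, N m; "finger_gap": opening from 0.0 (shut) to 1.0 (fully open); "gripper_force": force on a finger pad.
Only numpy, scipy, OpenCV 4.12 (cv2) and the standard library are available. Lean on these libraries where they do the work, as an engineer would, in place of code of your own. Each camera call takes 0.05 s, during which the arm holds its last target. There are 200 camera calls.

## Working session

There is one attempt and no reset: what is moved stays moved. The work goes in short steps, Python scripts to look and compute and a tool call to move; the robot and the scene stay as the last step left them, time stands still between calls to the robot, and variables do not carry over. Pictures are saved under pics/ and viewed, at most 10 in all, crops included, and the job is handed in when it is done.

Besides the shell and the picture viewer there is one more tool, called after ">>>" in YAML: its name, and indented under it one key for each argument. drive_tool: Moves the arm, as the interface text tells. Its arguments: {"type":"object","properties":{"plan":{"type":"array"},"newtons":{"type":"number"}},"required":["plan"]}

```bash
ls; mkdir -p pics; cat > h.py <<'E'
import numpy as np, cv2
from station import manip
from scipy.spatial.transform import Rotation as R
def snap(n):
    s=manip.sense(); d=manip.snapshot(n)
    if 'mount' in d:
        T=np.eye(4);T[:3,:3]=R.from_quat(s['tool_rot']).as_matrix();T[:3,3]=s['tcp_pos'];d['E']=T@np.array(d['mount'])
    else: d['E']=np.array(d['extrinsics'])
    d['f']=d['image'].shape[0]/2/np.tan(np.radians(d['fov_y'])/2)
    return d
def pts(d):  # world points of all pixels
    h,w=d['z_map'].shape;v,u=np.mgrid[:h,:w]
    z=d['z_map'];P=np.stack([(u-d['cx'])/d['f']*z,-(v-d['cy'])/d['f']*z,-z],-1)
    return P@d['E'][:3,:3].T+d['E'][:3,3]
def plane(d,u,v,z):
    r=d['E'][:3,:3]@np.array([(u-d['cx'])/d['f'],-(v-d['cy'])/d['f'],-1]);o=d['E'][:3,3]
    return o+r*(z-o[2])/r[2]
def save(d,n,crop=None,s=1):
    im=d['image'][:,:,::-1]
    if crop: im=im[crop[1]:crop[3],crop[0]:crop[2]]
    cv2.imwrite('pics/'+n,cv2.resize(im,None,fx=s,fy=s,interpolation=cv2.INTER_CUBIC))
E
python3 - <<'E'
from h import *
s=manip.sense();print(s, manip.finger_overhang)
a=snap('top');b=snap('side')
for d in(a,b):print({k:d[k] for k in d if k not in('image','z_map')})
im=np.vstack([a['image'],b['image']])
import pickle;pickle.dump((a,b),open('ab.pkl','wb'))
save(a,'top.png',s=1.5);save(b,'side.png',s=1.5)
E
```

```text
pics
{'t': 0.0, 'q': array([-1.37150115e+00,  5.28477274e-01,  1.43387866e+00,  2.12264661e-05,
        1.18139685e+00, -1.78489989e-01]), 'qd': array([ 0.00068036,  0.00011169,  0.00014639, -0.00156055,  0.00131372,
       -0.00088254]), 'tau': array([ 7.71147261e-04, -4.42341328e+01, -1.78023344e+01, -2.12710752e-04,
        8.49362084e-03,  5.07472731e-07]), 'tcp_pos': array([ 0.23044242, -0.58024268,  0.24433428]), 'tool_rot': array([ 9.82212964e-01,  1.87767213e-01, -1.42146468e-06, -1.08010854e-03]), 'force': array([ 0.2453458 ,  0.16762111, -0.35392867]), 'ft_torque': array([ 0.01340378, -0.02505938, -0.00060777]), 'gripper_force': 0.0, 'finger_gap': 0.9989998857688456} 0.014
{'fov_y': 52.11419612090248, 'cx': 263.14065188249174, 'cy': 186.12366709201075, 'extrinsics': array([[-6.10720488e-03,  9.76196435e-01, -2.16802264e-01,
         2.90377259e-01],
       [-9.99980519e-01, -6.24166450e-03,  6.45531671e-05,
        -1.76418822e-02],
       [-1.29019042e-03,  2.16798434e-01,  9.76215537e-01,
         1.20306540e+00],
       [ 0.00000000e+00,  0.00000000e+00,  0.00000000e+00,
[... 338 characters left out ...]
0000e+00,
         1.00000000e+00]]), 'f': np.float64(392.66469609825225)}
{'fov_y': 48.82585996821251, 'cx': 256.9253875430966, 'cy': 185.30660273946927, 'extrinsics': array([[ 0.99309614,  0.05411634, -0.10407436,  0.43524521],
       [-0.11579812,  0.59394467, -0.79612846, -0.87828201],
       [ 0.01873085,  0.80268372,  0.59611073,  0.70924902],
       [ 0.        ,  0.        ,  0.        ,  1.        ]]), 'E': array([[ 0.99309614,  0.05411634, -0.10407436,  0.43524521],
       [-0.11579812,  0.59394467, -0.79612846, -0.87828201],
       [ 0.01873085,  0.80268372,  0.59611073,  0.70924902],
       [ 0.        ,  0.        ,  0.        ,  1.        ]]), 'f': np.float64(423.007880334409)}
```

View pics/top.png

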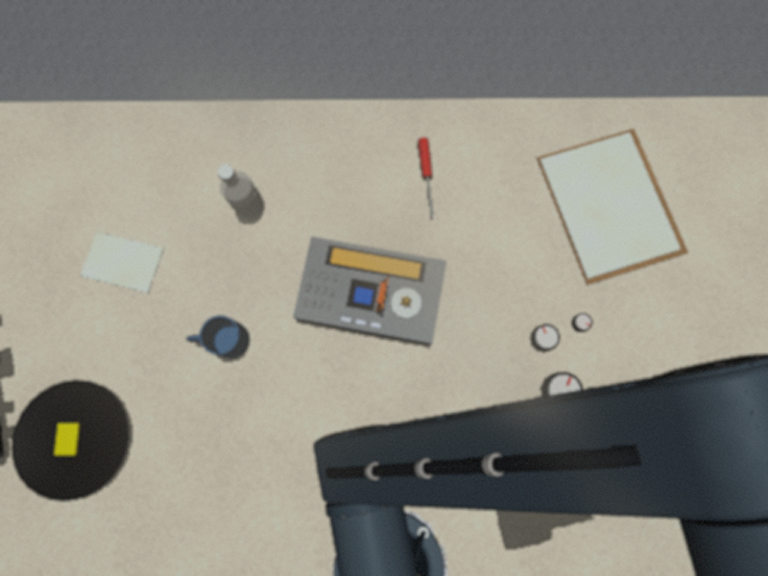

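View pics/side.png

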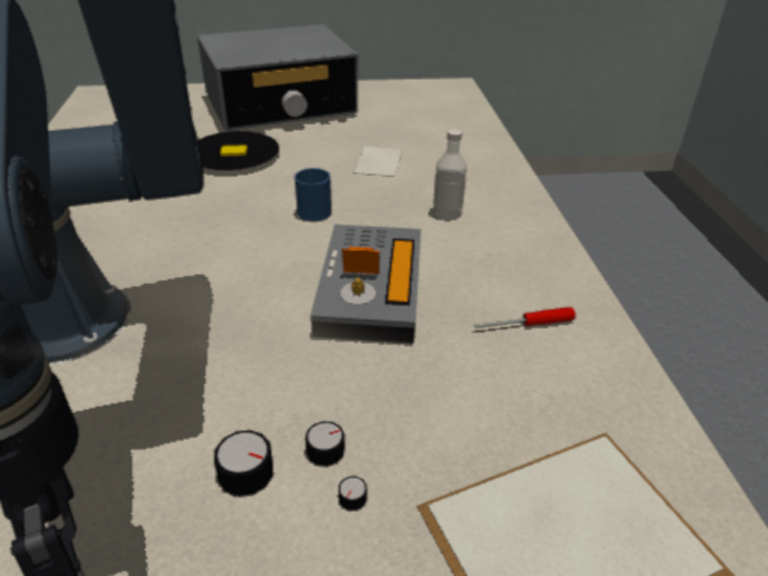

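The top view shows the head at about (370,290), with the open flap at (382,296) and the shaft at (406,301). Three knobs are at (546,337), (583,321) and (565,387). The side view shows the same three at (325,442), (352,491) and (244,460).

```bash
python3 - <<'E'
from h import *
import pickle;a,b=pickle.load(open('ab.pkl','rb'))
for n,d in(('top',a),('side',b)):
    P=pts(d);ok=d['z_map']>0
    print(n,'table z',np.median(P[...,2][ok&(abs(P[...,2])<.02)]))
    # head
    box=ok&(P[...,0]>.3)&(P[...,0]<.75)&(P[...,1]>-.25)&(P[...,1]<.25)
    m=box&(abs(P[...,2]-.052)<.006)
    k,lab,st,ce=cv2.connectedComponentsWithStats(m.astype(np.uint8))
    i=1+np.argmax(st[1:,4]); Q=P[lab==i]
    r=cv2.minAreaRect((Q[:,:2]*1000).astype(np.float32));print('head',r,np.median(Q[:,2]))
    c=np.array(r[0])/1000
    # stuff above face
    up=box&(P[...,2]>.06)&(np.linalg.norm(P[...,:2]-c,axis=-1)<.13)
    print('above',up.sum())
    hsv=cv2.cvtColor(d['image'],cv2.COLOR_RGB2HSV)
    fl=up&(hsv[...,1]>120)&(P[...,2]>.06)
    k,lab,st,ce=cv2.connectedComponentsWithStats(up.astype(np.uint8))
    for j in range(1,k):
        if st[j,4]>4:
            Q=P[lab==j];print('  comp',st[j],Q.mean(0).round(4),Q.min(0).round(4),Q.max(0).round(4),hsv[lab==j].mean(0).astype(int))
    # knobs
    kb=ok&(P[...,1]<-.2)&(P[...,1]>-.6)&(P[...,0]>.2)&(P[...,0]<.6)&(P[...,2]>.012)&(P[...,2]<.06)
    k,lab,st,ce=cv2.connectedComponentsWithStats(kb.astype(np.uint8))
    for j in range(1,k):
        if st[j,4]>60:
            Q=P[lab==j];zt=np.percentile(Q[:,2],90);T=Q[Q[:,2]>zt-.005]
            (x,y),rr=cv2.minEnclosingCircle((T[:,:2]*1000).astype(np.float32))
            red=(lab==j)&(hsv[...,1]>110)&((hsv[...,0]<10)|(hsv[...,0]>170))&(hsv[...,2]>80)
            rm=P[red].mean(0) if red.any() else None
            print('knob',ce[j].astype(int),st[j,4],'top z',zt.round(4),(x,y),'dia',2*rr,'red',rm, red.sum(), None if rm is None else np.degrees(np.arctan2(rm[1]*1000-y,rm[0]*1000-x)))
E
```

```text
top table z 0.0001465491297223398
head ((527.3895874023438, 30.954330444335938), (280.0647277832031, 171.7779998779297), 79.0707778930664) 0.05234432087926599
above 136
  comp [251 185   9  24  99] [0.5037 0.0067 0.1043] [ 0.4753 -0.0059  0.0625] [0.5366 0.0184 0.1166] [ 11 127 142]
  comp [268 197   7   8  35] [ 0.498  -0.0395  0.0752] [ 0.4879 -0.0493  0.0602] [ 0.5081 -0.0316  0.0831] [ 22  70 138]
knob [388 214] 127 top z 0.0252 (462.4289855957031, -397.2568054199219) dia 37.83388137817383 red None 0 None
knob [363 224] 268 top z 0.035 (430.8595275878906, -319.0418701171875) dia 52.61409378051758 red None 0 None
knob [373 255] 314 top z 0.047 (329.03558349609375, -343.7612609863281) dia 72.06966400146484 red None 0 None
side table z -0.00037100888150209954
head ((525.6041259765625, 33.59144592285156), (286.87762451171875, 170.2719268798828), 79.07333374023438) 0.05162857668484222
above 459
  comp [227 165  26  17 392] [0.5065 0.0078 0.0886] [ 0.4738 -0.0063  0.0601] [0.5378 0.0202 0.1141] [ 12 237  89]
  comp [234 186   9  10  67] [ 0.4971 -0.0417  0.0709] [ 0.4876 -0.0493  0.06  ] [ 0.5077 -0.0309  0.0821] [ 20 166  96]
knob [215 293] 586 top z 0.0325 (429.9033508300781, -317.2801513671875) dia 55.592166900634766 red [ 0.44409533 -0.3116768   0.0315873 ] 7 21.5453574431357
knob [161 306] 1296 top z 0.0447 (325.03997802734375, -342.65057373046875) dia 75.52435302734375 red [ 0.34278029 -0.35022247  0.04426195] 17 -23.11371153977683
knob [234 327] 312 top z 0.0232 (461.3117370605469, -395.9371643066406) dia 38.39799499511719 red [ 0.45670135 -0.40359031  0.02240442] 1 -121.0654733492082
```

```bash
cat >> h.py <<'E'
HY=np.radians(79.07-90);HC=np.array([.5265,.0320])
hx=np.array([np.cos(HY),np.sin(HY)]);hy=np.array([-hx[1],hx[0]])
def h2w(x,y,z): p=HC+hx*x+hy*y; return np.array([p[0],p[1],.052+z])   # head m, z over face
def w2h(P): d=P[...,:2]-HC; return np.stack([d@hx,d@hy,P[...,2]-.052],-1)
def go(targets,deg=True):
    """targets: list of (xyz, toolx yaw deg); prints tool-frame shift and turn between, starting at measured pose"""
    s=manip.sense();p=np.array(s['tcp_pos']);Rm=R.from_quat(s['tool_rot'])
    for t,y in targets:
        T=R.from_euler('z',y,degrees=True)*R.from_euler('x',180,degrees=True)
        print('shift mm',(Rm.inv().apply(t-p)*1000).round(1),'turn',(Rm.inv()*T).as_rotvec(degrees=True).round(2)); p,Rm=np.array(t),T
E
python3 - <<'E'
from h import *
import pickle;a,b=pickle.load(open('ab.pkl','rb'))
for d in(a,b):
    P=pts(d);H=w2h(P)
    hsv=cv2.cvtColor(d['image'],cv2.COLOR_RGB2HSV)
    m=(abs(H[...,0]+.015)<.035)&(H[...,1]>-.045)&(H[...,1]<.02)&(H[...,2]>.01)&(H[...,2]<.08)
    Q=H[m];print(len(Q),Q[:,0].min(),Q[:,0].max())
    for lo in np.arange(.01,.07,.01):
        q=Q[(Q[:,2]>lo)&(Q[:,2]<=lo+.01)]
        if len(q):print(lo.round(2),len(q),(np.median(q,0)*1000).round(1),(np.percentile(q[:,1],[5,95])*1000).round(1))
    m=(H[...,2]>.015)&(H[...,2]<.04)&(np.linalg.norm(H[...,:2]-[-.015,-.075],axis=-1)<.02)
    print('shaft',(H[m].mean(0)*1000).round(1))
go([(h2w(-.015,-.066,.150),79.07)])
go([(h2w(-.015,-.066,.150),79.07),(h2w(-.015,-.066,.063),79.07)])
print(manip.snapshot('wrist')['mount'].round(3))
E
```

```text
99 -0.04617127314538023 0.016601549273761215
0.01 5 [-39.1 -22.2  14.3] [-23.2 -21.6]
0.02 5 [-37.5 -24.5  21.7] [-26.  -23.4]
0.03 5 [-33.2 -26.9  35.4] [-27.7 -26.2]
0.04 4 [-41.9 -29.5  44.5] [-29.7 -28.5]
0.05 66 [-14.1 -29.4  57.3] [-35.  -23.5]
0.06 14 [-19.8 -34.3  61.6] [-35.7 -33.1]
shaft [-14.1 -75.5  24.1]
376 -0.04781349912950849 0.016133601136437595
0.01 67 [-15.6 -22.9  14.9] [-25.1 -20.6]
0.02 65 [-15.4 -25.4  25.3] [-28.3 -23.5]
0.03 66 [-12.5 -27.7  34.6] [-30.3 -25.5]
0.04 71 [-17.  -30.   45.4] [-32.5 -27.6]
0.05 91 [-11.9 -31.4  56.4] [-34.9 -22.2]
0.06 16 [-18.1 -33.1  60.4] [-36.  -29.9]
shaft [-15.3 -77.6  22. ]
shift mm [ 452.8 -412.3   43.4] turn [ -0.09  -0.07 -57.42]
shift mm [ 452.8 -412.3   43.4] turn [ -0.09  -0.07 -57.42]
shift mm [ 0. -0. 87.] turn [0. 0. 0.]
[[-0.     0.965  0.261  0.066]
 [ 1.    -0.     0.     0.001]
 [ 0.     0.261 -0.965 -0.128]
 [ 0.     0.     0.     1.   ]]
```

>>> drive_tool:
  plan:
    - [0.034,-0.031,0,0,0,0,-1]
    - [0.034,-0.031,0,0,0,0,-1]
    - [0.034,-0.031,0,0,0,0,-1]
    - [0.034,-0.031,0,0,0,0,-1]
    - [0.034,-0.031,0,0,0,0,-1]
    - [0.034,-0.031,0,0,0,0,-1]
    - [0.034,-0.031,0,0,0,0,-1]
    - [0.034,-0.031,0,0,0,0,-1]
    - [0.034,-0.031,0,0,0,0,-1]
    - [0.034,-0.031,0,0,0,0,-1]
  newtons: 40

```text
t: 1.15
tcp_pos: [0.4327, -0.1656, 0.2453]
tool_rot: [0.982, 0.188, 0.0, 0.0]
force: [0.8, -0.2, -0.4]
finger_gap: 0.003
gripper_force: 0.0
```

>>> drive_tool:
  plan:
    - [0.034,-0.031,0,0,0,0,-1]
    - [0.034,-0.031,0,0,0,0,-1]
    - [0.034,-0.031,0,0,0,0,-1]
    - [0.01,-0.01,0.0,0,0,-8.2,-1]
    - [0,0,0.01,0,0,-8.2,-1]
    - [0,0,0.01,0,0,-8.2,-1]
    - [0,0,0.01,0,0,-8.2,-1]
    - [0,0,0.01,0,0,-8.2,-1]
    - [0,0,0,0,0,-8.2,-1]
    - [0,0,0,0,0,-8.2,-1]

```text
t: 2.15
tcp_pos: [0.4979, -0.0301, 0.2047]
tool_rot: [0.769, 0.639, -0.0, -0.001]
force: [-0.3, -0.2, 0.5]
finger_gap: -0.002
gripper_force: 0.0
```

```bash
python3 - <<'E'
from h import *
s=manip.sense();print(s['t'],s['tcp_pos'],s['q'],s['finger_gap'])
d=snap('wrist');save(d,'w1.png',s=1.5);import pickle;pickle.dump(d,open('w1.pkl','wb'))
print(d['f'],d['cx'],d['cy'])
go([(h2w(-.015,-.066,.150),79.07),(h2w(-.015,-.066,.063),79.07)])
E
```

```text
2.15 [ 0.49793097 -0.03014624  0.20469071] [-2.84858012e-01  4.18449211e-01  1.78682553e+00 -9.83403107e-06
  9.37830044e-01 -9.96155532e-02] -0.002093708598306592
341.95816645373475 254.8343334747572 190.85618454325902
shift mm [0.4 1.2 2.9] turn [-0.06 -0.    0.53]
shift mm [ 0. -0. 87.] turn [0. 0. 0.]
```

View pics/w1.png

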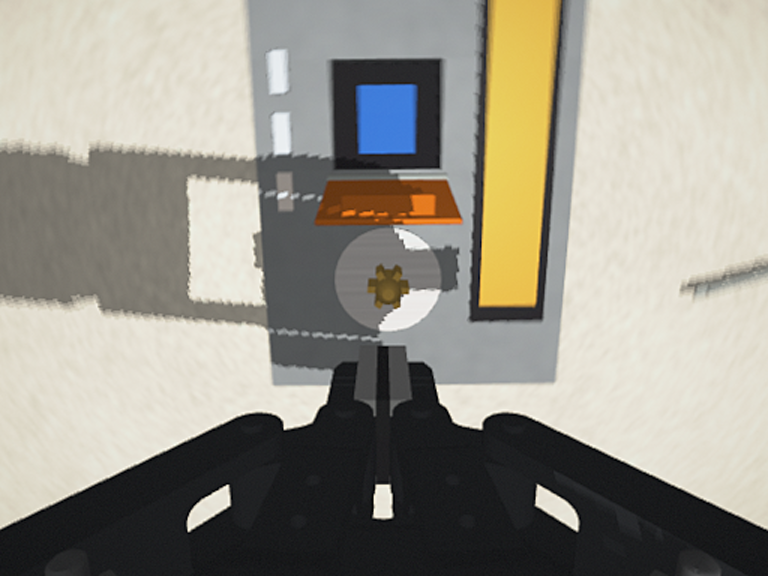

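The wrist view shows the shaft at (388,286), with teeth close to the image horizontal, which is head x. The flap at (390,203) is leaning toward the shaft.

>>> drive_tool:
  plan:
    - [0,0.001,0.03,0,0,0.5,-1]
    - [0,0,0.03,0,0,0,-1]
    - [0,0,0.03,0,0,0,-1]
    - [0,0,0,0,0,0,-1]
    - [0.015,0,0,0,0,0,-1]
    - [0.01,0,0,0,0,0,-1]
    - [0.0087,0,-0.001,0,0,0,-1]
    - [0.0087,0,0,0,0,0,-1]
    - [0.0086,0,0.0018,0,0,0,-1]
    - [0.0081,0,0.0032,0,0,0,-1]

```text
t: 3.2
tcp_pos: [0.5115, 0.0281, 0.1117]
tool_rot: [0.774, 0.633, 0.0, 0.001]
force: [-0.5, 0.0, 0.6]
finger_gap: -0.002
gripper_force: 0.2
```

```bash
python3 - <<'E'
from h import *
import pickle
s=manip.sense();print(s['t'],(w2h(s['tcp_pos'])*1000).round(1),s['force'])
d=pickle.load(open('w1.pkl','rb'));im=d['image']
hsv=cv2.cvtColor(im,cv2.COLOR_RGB2HSV)
P=pts(d);H=w2h(P)
m=(hsv[...,1]>130)&(abs(hsv[...,0].astype(int)-22)<12)&(H[...,2]>.004)&(np.linalg.norm(H[...,:2]-[-.015,-.075],axis=-1)<.022)
k,lab,st,ce=cv2.connectedComponentsWithStats(m.astype(np.uint8));i=1+np.argmax(st[1:,4]);print(st[i],ce[i])
Q=H[lab==i]
tip=Q[Q[:,2]>.026];print('tip',(tip.mean(0)*1000).round(1),len(tip))
# ring of the teeth tops: rays onto plane 22mm over face
v,u=np.nonzero(lab==i)
W=np.array([w2h(plane(d,x,y,.052+.022)) for x,y in zip(u,v)])
c=np.array(tip.mean(0)[:2])
for c in (tip.mean(0)[:2],W.mean(0)[:2],np.array([-.015,-.075])):
    D=W[:,:2]-c;r=np.hypot(*D.T);a=np.arctan2(D[:,1],D[:,0]);w=(r>.008)&(r<.0125)
    F=np.exp(6j*a[w]).mean();print((c*1000).round(1),w.sum(),r.max(),'phase deg mod60',np.degrees(np.angle(F))/6,abs(F))
E
```

```text
3.2 [-13.9  -6.6  59.7] [-0.46281955  0.01274769  0.57398966]
[245 177  27  29 483] [258.42857143 190.67287785]
tip [-13.8 -72.   28.4] 172
[-13.8 -72. ] 175 0.013036040048247136 phase deg mod60 -1.921655906306486 0.3231998639479633
[-13.4 -70.9] 175 0.01239572269689545 phase deg mod60 -1.7574207511954214 0.4219628765935972
[-15. -75.] 175 0.01625402172102438 phase deg mod60 20.489998836538103 0.13439879525929907
```

>>> drive_tool:
  plan:
    - [0.0074,0,0.0046,0,0,0,-1]
    - [0.0066,0,0.0058,0,0,0,-1]
    - [0.0054,0,0.0068,0,0,0,-1]
    - [0.0042,0,0.0077,0,0,0,-1]
    - [0.0027,0,0.0082,0,0,0,-1]
    - [0.005,0,0.0075,0,0,0,-1]
    - [0.002,0,0.002,0,0,0,-1]
    - [0,0,0.002,0,0,0,-1]

```text
t: 4.0
tcp_pos: [0.5174, 0.059, 0.0682]
tool_rot: [0.774, 0.634, -0.001, 0.001]
force: [-6.0, -4.6, 31.7]
finger_gap: -0.002
gripper_force: 15.9
```

```bash
python3 - <<'E'
from h import *
s=manip.sense();print(s['t'],(w2h(s['tcp_pos'])*1000).round(1),s['force'])
E
```

```text
4.0 [-14.   24.8  16.2] [-6.01118111 -4.61497277 31.72312309]
```

>>> drive_tool:
  plan:
    - [0,0,-0.005,0,0,0,-1]
    - [0,0,-0.04,0,0,0,-1]
    - [-0.03,0,-0.04,0,0,0,1]
    - [-0.045,0,-0.02,0,0,0,1]
    - [-0.025,0,0,0,0,0,1]
    - [0,0,0,0,0,0,1]

```text
t: 4.6
tcp_pos: [0.498, -0.0406, 0.1724]
tool_rot: [0.775, 0.631, 0.0, 0.001]
force: [-0.2, -0.1, 0.0]
finger_gap: 0.681
gripper_force: 0.0
```

```bash
python3 - <<'E'
from h import *
import pickle
s=manip.sense();print(s['t'],(w2h(s['tcp_pos'])*1000).round(1),s['force'])
d=snap('wrist');save(d,'w2.png',s=1.5);pickle.dump(d,open('w2.pkl','wb'))
P=pts(d);H=w2h(P);hsv=cv2.cvtColor(d['image'],cv2.COLOR_RGB2HSV)
ok=(d['z_map']>0)
m=ok&(hsv[...,0]<17)&(hsv[...,1]>150)&(abs(H[...,0]+.015)<.05)&(H[...,1]>-.04)&(H[...,1]<.07)
Q=H[m];print('door',len(Q),(np.percentile(Q,[2,50,98],axis=0)*1000).round(1))
f=ok&(abs(H[...,0])<.08)&(abs(H[...,1])<.14)&(abs(H[...,2])<.003);print('face z',np.median(H[f][:,2])*1000)
for y0 in range(-18,45,9):
    q=Q[(abs(Q[:,1]*1000-y0-4.5)<4.5)];print(y0,len(q),np.median(q[:,2])*1000 if len(q) else 0)
# head outline
g=ok&(abs(H[...,2])<.006)
k,lab,st,ce=cv2.connectedComponentsWithStats(g.astype(np.uint8));i=1+np.argmax(st[1:,4]);print((np.percentile(H[lab==i],[.5,99.5],axis=0)*1000).round(1))
E
```

```text
4.6 [-14.2 -76.7 120.4] [-0.22012159 -0.06086045  0.0361484 ]
door 8837 [[-44.1 -11.2   1.3]
 [-13.8  18.6   2.8]
 [ 16.7  45.7   4.2]]
face z 0.3995079509053409
-18 469 2.738879317398045
-9 1260 2.781833606430813
0 1276 2.7271676191777185
9 1321 2.7505940811033067
18 1359 2.7490368987839395
27 1412 2.779486186264536
36 1452 2.769921460481918
[[ -82.9 -135.9   -1.8]
 [  85.4   50.4    4.2]]
```

View pics/w2.png

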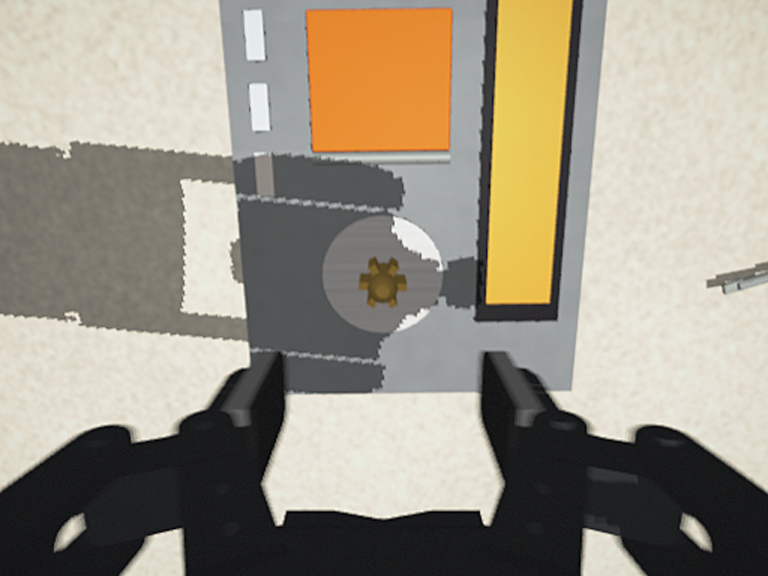

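The door lies flat, 2.4–2.8 mm above the face around (380,80), so it is shut. The shaft is at (383,282), and nothing is in its way.

```bash
cat > shaft.py <<'E'
from h import *
import pickle
d=pickle.load(open('w2.pkl','rb'))
P=pts(d);H=w2h(P);hsv=cv2.cvtColor(d['image'],cv2.COLOR_RGB2HSV)
m=(hsv[...,1]>130)&(abs(hsv[...,0].astype(int)-22)<12)&(np.linalg.norm(H[...,:2]-[-.015,-.075],axis=-1)<.025)
k,lab,st,ce=cv2.connectedComponentsWithStats(m.astype(np.uint8));i=1+np.argmax(st[1:,4]);print(st[i],ce[i])
Q=H[lab==i]
tip=P[(lab==i)&(H[...,2]>.0285)];print('tip w',tip.mean(0).round(4),len(tip),'max',Q[:,2].max())
v,u=np.nonzero(lab==i)
W=np.array([plane(d,x,y,.052+.022) for x,y in zip(u,v)])
# fit centre: maximise 6-fold strength
best=max(((abs(F),cx,cy,np.degrees(np.angle(F))/6) for cx in np.arange(-4,4.1,.5) for cy in np.arange(-4,4.1,.5)
  for D in [W[:,:2]-tip.mean(0)[:2]-np.array([cx,cy])/1000] for r in [np.hypot(*D.T)] for w in [(r>.0085)&(r<.0118)]
  for F in [np.exp(6j*np.arctan2(D[w,1],D[w,0])).sum()/150]));print(best, 'centre w',tip.mean(0)[:2]+np.array(best[1:3])/1000)
print('nominal',h2w(-.015,-.075,.03))
E
python3 shaft.py; python3 - <<'E'
from h import *
go([(np.array([.430,-.318,.18]),51.5)])
E
```

```text
[240 172  31  33 622] [254.75080386 188.09807074]
tip w [ 0.4992 -0.0367  0.0815] 100 max 0.031505906496678886
(np.float64(0.5897540611719954), np.float64(0.5), np.float64(1.5), np.float64(-13.932043302275787)) centre w [ 0.49971623 -0.03523465]
nominal [ 0.49755139 -0.03879532  0.082     ]
shift mm [-286.9   -9.9   -8.3] turn [ 1.000e-02 -2.000e-02  2.685e+01]
```

>>> drive_tool:
  plan:
    - [-0.041,-0.0014,-0.001,0,0,0,1]
    - [-0.041,-0.0014,-0.001,0,0,0,1]
    - [-0.041,-0.0014,-0.001,0,0,0,1]
    - [-0.041,-0.0014,-0.001,0,0,0,1]
    - [-0.041,-0.0014,-0.001,0,0,0,1]
    - [-0.041,-0.0014,-0.001,0,0,6.7,1]
    - [0,0,0,0,0,6.7,1]
    - [0,0,0,0,0,6.7,1]
    - [0,0,0,0,0,6.7,1]
    - [-0.036,0.018,0,0,0,0,1]

```text
t: 5.65
tcp_pos: [0.4326, -0.311, 0.1762]
tool_rot: [0.899, 0.438, -0.0, -0.004]
force: [-0.2, -0.8, 1.1]
finger_gap: 1.0
gripper_force: 0.0
```

>>> drive_tool:
  plan:
    - [0,0,0,0,0,0,1]
    - [0,0,0,0,0,0,1]

```text
t: 5.85
tcp_pos: [0.4328, -0.3161, 0.1768]
tool_rot: [0.9, 0.436, -0.0, -0.001]
force: [0.4, -0.1, -0.6]
finger_gap: 1.001
gripper_force: 0.0
```

```bash
cat > knob.py <<'E'
from h import *
import pickle,sys
s=manip.sense();print(s['t'],s['tcp_pos'],np.degrees(2*np.arctan2(s['tool_rot'][1],s['tool_rot'][0])),s['finger_gap'],s['q'][5])
d=snap('wrist');save(d,sys.argv[1]+'.png',s=1.5);pickle.dump(d,open(sys.argv[1]+'.pkl','wb'))
P=pts(d);hsv=cv2.cvtColor(d['image'],cv2.COLOR_RGB2HSV)
near=np.linalg.norm(P[...,:2]-[.430,-.318],axis=-1)<.045
m=near&(abs(P[...,2]-.031)<.005)
k,lab,st,ce=cv2.connectedComponentsWithStats(m.astype(np.uint8));i=1+np.argmax(st[1:,4])
T=P[lab==i];h=np.median(T[:,2]);c,r=cv2.minEnclosingCircle((T[:,:2]*1000).astype(np.float32))
hull=cv2.convexHull((T[:,:2]*1e5).astype(np.int32));M=cv2.moments(hull);g=np.array([M['m10'],M['m01']])/M['m00']/100
print('top z',h,'circle',c,2*r,'hull centroid',g)
red=near&(hsv[...,1]>110)&((hsv[...,0]<8)|(hsv[...,0]>172))&(hsv[...,2]>70)
v,u=np.nonzero(red);W=np.array([plane(d,x,y,h) for x,y in zip(u,v)])*1000
mc=W[:,:2].mean(0);_,_,V=np.linalg.svd(W[:,:2]-mc);dirn=V[0]*np.sign(V[0]@(mc-g))
print('red',len(u),'centroid ang',np.degrees(np.arctan2(*(mc-g)[::-1])),'line ang',np.degrees(np.arctan2(*dirn[::-1])))
h6=hull[:,0,:]/100-g;rr=np.hypot(*h6.T);a=np.arctan2(h6[:,1],h6[:,0])
E
python3 knob.py w3
```

```text
5.85 [ 0.43281581 -0.31606119  0.17675931] 51.724033192858094 1.0005444565374655 -0.17202754368213016
top z 0.03147373088099259 circle (432.0209655761719, -316.52984619140625) 53.656471252441406 hull centroid [ 431.98839873 -316.64197536]
red 55 centroid ang 17.00452646632008 line ang 18.488519411488838
```

View pics/w3.png

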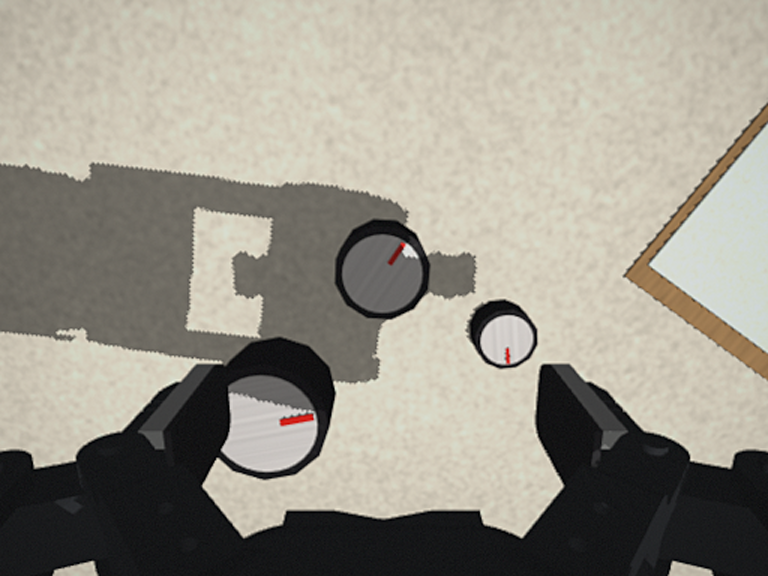

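The target knob is at (382,268), 31 mm tall, 53 mm across, with its red mark at about 18° world. The other two knobs clear the fingers' path down.

>>> drive_tool:
  plan:
    - [-0.0009,-0.0003,0.03,0,0,3.7,1]
    - [0,0,0.04,0,0,0,1]
    - [0,0,0.04,0,0,0,1]
    - [0,0,0.03,0,0,0,1]
    - [0,0,0.017,0,0,0,1]
    - [0,0,0,0,0,0,1]
    - [0,0,0,0,0,0,-1]
    - [0,0,0,0,0,0,-1]
    - [0,0,0,0,0,0,-1]
    - [0,0,0,0,0,0,-1]
  newtons: 60

```text
t: 6.9
tcp_pos: [0.4326, -0.3178, 0.0223]
tool_rot: [0.913, 0.407, 0.001, 0.001]
force: [0.1, 1.7, 6.2]
finger_gap: 0.594
gripper_force: 63.5
```

>>> drive_tool:
  plan:
    - [0,0,0,0,0,0,-1]
    - [0,0,0,0,0,0,-1]
    - [0,0,0,0,0,0,-1]

```text
t: 7.2
tcp_pos: [0.4326, -0.3178, 0.0223]
tool_rot: [0.913, 0.407, 0.001, 0.001]
force: [1.5, 1.4, 7.0]
finger_gap: 0.591
gripper_force: 63.6
```

>>> drive_tool:
  plan:
    - [0,0,-0.02,0,0,0,-1]
    - [0,0,-0.04,0,0,0,-1]
    - [0,0,-0.045,0,0,0,-1]
    - [0,0,-0.045,0,0,0,-1]
    - [0.0317,-0.0173,0,0,0,0,-1]
    - [0.0317,-0.0173,0,0,0,0,-1]
    - [0.0317,-0.0173,0,0,0,0,-1]
    - [0.0317,-0.0173,0,0,0,0,-1]
    - [0.0317,-0.0173,0,0,0,0,-1]
    - [0.0317,-0.0173,0,0,0,0,-1]

```text
t: 8.2
tcp_pos: [0.4817, -0.105, 0.1712]
tool_rot: [0.913, 0.407, 0.0, 0.0]
force: [0.6, 0.1, -1.0]
finger_gap: 0.598
gripper_force: 63.0
```

>>> drive_tool:
  plan:
    - [0.0317,-0.0173,0,0,0,0,-1]
    - [0.0317,-0.0173,0,0,0,0,-1]
    - [0,0,0,0,0,-7.15,-1]
    - [0,0,0,0,0,-7.15,-1]
    - [0,0,0,0,0,-7.15,-1]
    - [0,0,0,0,0,-7.15,-1]
    - [0,0,0,0,0,0,-1]
    - [0,0,0,0,0,0,-1]

```text
t: 9.0
tcp_pos: [0.4982, -0.0362, 0.171]
tool_rot: [0.785, 0.619, 0.0, 0.0]
force: [-0.0, 0.1, -1.3]
finger_gap: 0.592
gripper_force: 62.9
```

```bash
python3 - <<'E'
from h import *
import pickle
s=manip.sense();print(s['t'],s['tcp_pos'],np.degrees(2*np.arctan2(s['tool_rot'][1],s['tool_rot'][0])),s['finger_gap'],s['force'])
d=snap('wrist');save(d,'w4.png',s=1.5);pickle.dump(d,open('w4.pkl','wb'))
P=pts(d);hsv=cv2.cvtColor(d['image'],cv2.COLOR_RGB2HSV);tc=s['tcp_pos'];ok=d['z_map']>0
m=ok&(np.linalg.norm(P[...,:2]-tc[:2],axis=-1)<.035)&(P[...,2]>tc[2]-.01)&(P[...,2]<tc[2]+.02)&(hsv[...,2]>100)&(hsv[...,1]<60)
T=P[m]-tc;print(len(T),'disc rel TCP',np.median(T,0).round(4))
y=np.degrees(2*np.arctan2(s['tool_rot'][1],s['tool_rot'][0]));t=np.radians(y)
L=np.c_[T[:,:2]@[np.cos(t),np.sin(t)],T[:,:2]@[np.sin(t),-np.cos(t)],T[:,2]];A=np.c_[L[:,:2],np.ones(len(L))];print('tilt',np.linalg.lstsq(A,L[:,2],rcond=None)[0]);print((np.percentile(L,[1,50,99],axis=0)*1000).round(1))
red=ok&(np.linalg.norm(P[...,:2]-tc[:2],axis=-1)<.035)&(P[...,2]>tc[2]-.01)&(hsv[...,1]>110)&((hsv[...,0]<8)|(hsv[...,0]>172))&(hsv[...,2]>70)
rm=P[red].mean(0);print('red',red.sum(),rm,'ang',np.degrees(np.arctan2(rm[1]-tc[1],rm[0]-tc[0])))
go([(np.array([.4993,-.0368,.112]),76.6)])
E
```

```text
9.0 [ 0.49824962 -0.03615602  0.17095816] 76.49095172184747 0.5915614017091146 [-0.01866137  0.13707683 -1.31703959]
8842 disc rel TCP [-0.0002  0.0001  0.0095]
tilt [ 0.00078203 -0.00210445  0.0094687 ]
[[-20.6 -20.3   8.1]
 [  0.2  -0.5   9.5]
 [ 20.5  20.9  10.8]]
red 279 [ 0.50813211 -0.02606052  0.18122904] ang 45.610887683649906
shift mm [-0.3  1.1 58.9] turn [ 0.01  0.   -0.09]
```

View pics/w4.png

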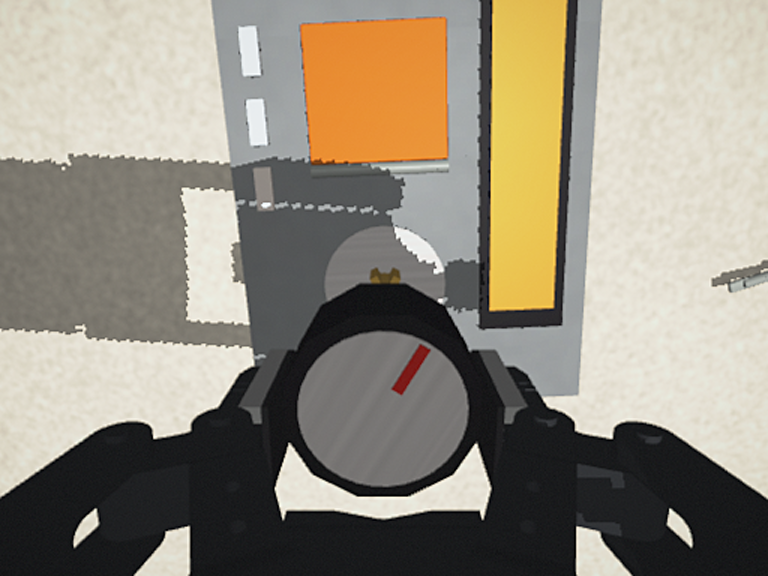

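The knob is held level, with its disc centred at (382,408) and the red mark at about 46°, matching the shaft's teeth. The shaft is just visible at (384,277).

>>> drive_tool:
  plan:
    - [-0.0003,0.0011,0.025,0,0,0,-1]
    - [0,0,0.025,0,0,0,-1]
    - [0,0,0.01,0,0,0,-1]
    - [0,0,0.005,0,0,0,-1]
    - [0,0,0.004,0,0,0,-1]
    - [0,0,0.004,0,0,0,-1]
    - [0,0,0,0,0,0,-1]

```text
t: 9.75
tcp_pos: [0.4996, -0.0368, 0.0979]
tool_rot: [0.785, 0.62, 0.0, 0.0]
force: [-0.3, 0.1, -1.7]
finger_gap: 0.595
gripper_force: 62.9
```

```bash
python3 -c "
from h import *
s=manip.sense();print(s['tcp_pos'],s['force'],s['ft_torque'])"
```

```text
[ 0.49959741 -0.03676376  0.09788278] [-0.30949452  0.09900962 -1.70468372] [-0.06035489  0.02005817  0.02037202]
```

>>> drive_tool:
  plan:
    - [0,0,0.002,0,0,0,-1]
    - [0,0,0.002,0,0,0,-1]
    - [0,0,0.001,0,0,0,-1]
    - [0,0,0,0,0,0,-1]

```text
t: 10.15
tcp_pos: [0.4994, -0.0367, 0.0927]
tool_rot: [0.785, 0.62, -0.0, -0.0]
force: [-0.2, 0.1, -0.1]
finger_gap: 0.592
gripper_force: 62.9
```

>>> drive_tool:
  plan:
    - [0,0,0.0015,0,0,0,-1]
    - [0,0,0.0015,0,0,0,-1]
    - [0,0,0,0,0,0,-1]

```text
t: 10.45
tcp_pos: [0.4993, -0.0367, 0.0895]
tool_rot: [0.785, 0.62, -0.0, -0.0]
force: [-0.4, 0.3, -1.2]
finger_gap: 0.595
gripper_force: 62.9
```

>>> drive_tool:
  plan:
    - [0,0,0.002,0,0,0,-1]
    - [0,0,0.002,0,0,0,-1]
    - [0,0,0.001,0,0,0,-1]
    - [0,0,0,0,0,0,-1]

```text
t: 10.85
tcp_pos: [0.4993, -0.0367, 0.0845]
tool_rot: [0.785, 0.62, -0.0, -0.0]
force: [0.3, -0.3, -1.2]
finger_gap: 0.595
gripper_force: 62.9
```

Meshed, with no resistance and nearly home. I'll press in small steps and watch for the spring.

>>> drive_tool:
  plan:
    - [0,0,0.001,0,0,0,-1]
    - [0,0,0.001,0,0,0,-1]
    - [0,0,0,0,0,0,-1]

```text
t: 11.15
tcp_pos: [0.4994, -0.0367, 0.083]
tool_rot: [0.785, 0.62, 0.0, 0.0]
force: [-0.2, -0.0, 4.9]
finger_gap: 0.591
gripper_force: 63.4
```

>>> drive_tool:
  plan:
    - [0,0,0.001,0,0,0,-1]
    - [0,0,0.001,0,0,0,-1]
    - [0,0,0,0,0,0,-1]

```text
t: 11.45
tcp_pos: [0.4995, -0.0367, 0.0808]
tool_rot: [0.785, 0.62, 0.0, 0.0]
force: [-1.9, 0.1, 4.2]
finger_gap: 0.595
gripper_force: 63.5
```

>>> drive_tool:
  plan:
    - [0,0,0.001,0,0,0,-1]
    - [0,0,0.001,0,0,0,-1]
    - [0,0,0.0005,0,0,0,-1]
    - [0,0,0,0,0,0,-1]
    - [0,0,0,0,0,0,-1]

```text
t: 11.95
tcp_pos: [0.4995, -0.0367, 0.0784]
tool_rot: [0.785, 0.62, 0.0, 0.0]
force: [-1.8, 0.8, 6.3]
finger_gap: 0.592
gripper_force: 63.6
```

```bash
python3 - <<'E'
from h import *
s=manip.sense();print(s['t'],s['tcp_pos'],s['force'],s['ft_torque'])
d=snap('wrist');save(d,'w5.png',s=1.5);P=pts(d);hsv=cv2.cvtColor(d['image'],cv2.COLOR_RGB2HSV);tc=s['tcp_pos'];ok=d['z_map']>0
m=ok&(np.linalg.norm(P[...,:2]-tc[:2],axis=-1)<.02)&(abs(P[...,2]-tc[2]-.0095)<.006)
print('knob top rel TCP',np.median(P[m][:,2])-tc[2],'world',np.median(P[m][:,2]))
H=w2h(P);m=ok&(hsv[...,0]<17)&(hsv[...,1]>150)&(abs(H[...,0]+.015)<.05)&(H[...,1]>-.04)&(H[...,1]<.07)
Q=H[m];print('door',len(Q),(np.percentile(Q,[2,50,98],axis=0)*1000).round(1))
E
```

```text
11.95 [ 0.49948708 -0.03672188  0.07841877] [-1.80698033  0.75014627  6.25939634] [0.0717462  0.17951204 0.02449495]
knob top rel TCP 0.009524230083675894 world 0.08794300128250114
door 17096 [[-43.9 -11.9   1.4]
 [-13.9  10.5   2.8]
 [ 16.8  30.5   4.1]]
```

View pics/w5.png

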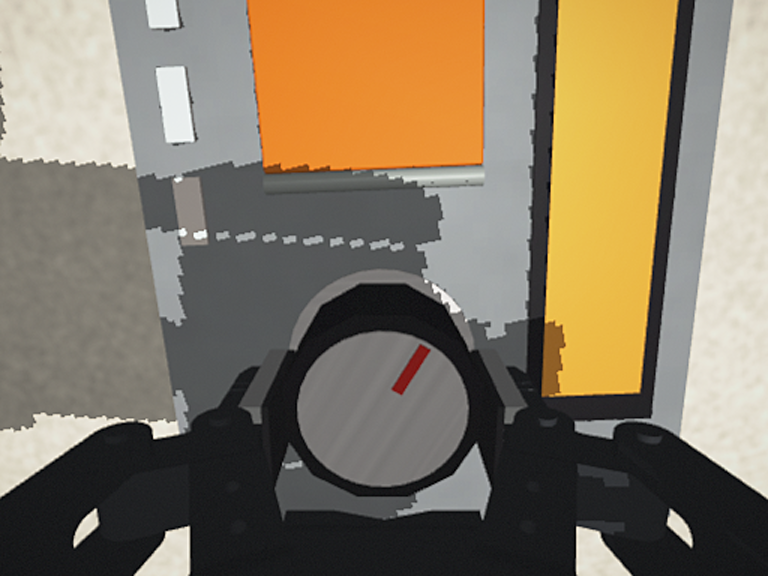

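The knob, with its disc at (382,408), sits 4.9 mm above the face against 10 mm unpressed, so it is pressed about 5 mm. It hasn't slipped in the grip, and the door is still shut.

```bash
python3 -c "
from station import manip
print(manip.sign_off())"
```

```text
the job is handed in; nothing more can be done
None
```

I shut the card door, then meshed the tuning knob on the shaft and pressed it in about 5 of its 6 mm. The job was handed in at about 12 s with the arm still holding the knob and the mug, bottle and screwdriver untouched; no verdict came back.

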